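# Hold the hinge leaf in line for pinning

## Task

The pin drivers are about to pin a hinge together. Of the two loose grey hinge leaves, pick up the one with the single middle knuckle, bring that knuckle between the two knuckles of the leaf fixed on the jamb block so that the holes line up, with the loose leaf level, tab up, and reaching away from the block, and finish while still holding it there in the gripper, without forcing it. Be gentle with the jamb, and leave the other leaf and everything else on the bench where it is.

Things in the scene. Friction and masses are not known exactly. Their poses are not given: they have to be found in the camera images.
- leaf: Loose grey plastic hinge leaf lying flat, about 80 g: plate 70 (x) x 66 (y) x 6 mm, origin under its centre. Finger tab to hold it by: 30 mm in x, 12 mm thick in y, z 6 to 42 mm, centred at x +5, y 0. ONE tube knuckle, mid +x edge, y -12 to +12. Knuckle: outside 22 mm, bore 13 mm, axis along y at x +51, z 11. Starts left or right of the jamb, the spare one across from it.
- leaf_bore (a point): Centre of that knuckle's bore, at (51, 0, 11) mm in the leaf's frame; axes as the leaf's, y along the bore.
- jamb: Fixed aluminium block 60 (x) x 84 (y) x 60 mm, topped by a 6 mm grey leaf; origin under its centre, -x is its front, roughly toward the robot. TWO tube knuckles (outside 22, bore 13 mm) stand out in front, axis along y at x -45, z 71, at y -31 to -15 and +15 to +31. At each side on the bore axis a pin driver: body 87 to 133 mm from the middle, up to z 86, with an 8 mm pin to 54 mm.
- jamb_bore (a point): Point on the fixed bore axis midway between the two fixed knuckles, at (-45, 0, 71) mm in the jamb's frame, axes as the jamb's (x into the block, y along the bore). The 30 mm wide gap here is open to the front, above and below, 15 mm ahead of the block's face. The loose leaf's bore centre belongs here, its axes parallel to these.
- spare_leaf: Loose grey plastic hinge leaf lying flat, about 80 g: plate 70 (x) x 66 (y) x 6 mm, origin under its centre. Finger tab to hold it by: 30 mm in x, 12 mm thick in y, z 6 to 42 mm, centred at x +5, y 0. WRONG leaf: TWO knuckles, y -31 to -15 and +15 to +31, which clash with the fixed ones. Knuckle: outside 22 mm, bore 13 mm, axis along y at x +51, z 11. Leave it.
- screwdriver: Screwdriver, red handle, 200 mm long, 26 mm high, lying in front of the jamb, roughly along x; origin under its middle. A bystander: leave it where it is.
- nest: White plastic nest block 100 x 70 x 40 mm with a channel along its top, far left; origin under its centre. A bystander: leave it where it is.
- housing: Open black plastic housing 110 x 80 x 35 mm with cross dividers, far right; origin under its centre. A bystander: leave it where it is.
- jar: Pale closed jar with a white cap, 64 mm diameter, 85 mm high, left; origin under its centre. A bystander: leave it where it is.
There are look-alikes about, which are no part of the job. Leave any pink or turquoise look-alike of the leaf alone.

How it is judged:
On the way:
1. the single-knuckle leaf is lifted off the bench in the gripper (height (world z) of leaf above 0.025 m and contact force between the fingers and leaf above 1 N), for 0.2 s.
At the end, for the whole second after the job is handed in: The single-knuckle leaf is still in the fingers (over 1 N): bore within 3.5 mm fore-aft and in height and 4.5 mm sideways of the fixed bore's middle, axes within 0.09 rad, level within 0.12 rad, tab up, reaching away from the block, under 5 N on the jamb (x of leaf_bore in the frame of jamb_bore between -0.0035 and 0.0035 m and y of leaf_bore in the frame of jamb_bore between -0.0045 and 0.0045 m and z of leaf_bore in the frame of jamb_bore between -0.0035 and 0.0035 m and angle between the y axis of leaf_bore and the y axis of jamb_bore, either way round below 0.09 rad and angle between leaf's own z axis and vertical below 0.12 rad and x of leaf in the frame of jamb_bore below -0.03 m and contact force between the fingers and leaf above 1 N and contact force between leaf and jamb below 5 N and linear speed of leaf below 0.02 m/s); the arm keeps its last pose, push and grip.
It fails at once if the other loose leaf is moved more than 30 mm (distance of spare_leaf from where it was at the start of the episode above 0.03 m).
It fails at once if a bystander (screwdriver, nest, housing, jar) is moved more than 30 mm (distance of any of screwdriver, nest, housing, jar from where it was at the start of the episode above 0.03 m).
It fails at once if the leaf is struck or pressed against the jamb harder than 30 N (contact force between leaf and jamb above 30 N).
It fails at once if the robot presses on the jamb harder than 30 N (contact force between any of the arm, the fingers and jamb above 30 N).
It also fails if it takes over 35 s, if anything falls off the work surface, if the arm or the gripper's body presses on something with over 40 N, if the wrist force passes 120 N, or if a joint passes its speed limit or range.

## Robot

A 6-joint arm with a two-finger parallel gripper is mounted at the origin on the work surface. World frame = base frame: x ahead of the robot, y to its left, z up, the work surface at z = 0. Lengths are in m, angles in rad, forces in N, time in s.
With the tool pointing down it reaches from about 0.325 to 0.775 m from the base axis. Payload 5.5 kg.
Tool frame: the origin (TCP) lies between the finger pads; the fingertips stand 8 mm ahead of it and the grasp point (between the pads) lies 11 mm behind it (tcp_to_tips is the distance from the TCP to the fingertips, in m); z points along the fingers, y is the line along which they close (so a half turn about z gives the same grasp; the last joint's range is limited). The gripper opens to 88 mm and grips with 3 to 60 N. Pads are 20 mm wide; open, the fingers measure 115 mm over their backs; the gripper's body (75 mm by 178 mm) begins 61 mm behind the grasp point.
Start: joints at [1.228, 0.091, 1.231, -0, 1.82, -0.057], TCP at [0.169, 0.576, 0.231] pointing down, gripper open.
Joint ranges: [-2.87, 2.87], [-0.86, 2.18], [0.17, 2.46], [-1.51, 4.65], [0.06, 2.69], [-2.65, 2.65]. Speed limits (rad/s): [2.57, 2.57, 3.01, 3.14, 3.14, 3.14].

## Interface

Orientations are given as a unit quaternion [w, x, y, z].
In Python, from bench import * gives the robot as it stands. Calls block until the motion is done:
- move_to(position, orientation): joint-space move of the TCP to a pose.
- move_l(position, speed=0.15, orientation=None): straight line of the TCP; orientation=None keeps the orientation; speed is the mean speed in m/s.
- movej(angles): joint-space move.
- gripper_open() and close(): open the fingers fully, or close them until they stop; the grip force is fixed at half the most.
- hold(seconds).
- inverse_kinematics(position, orientation): joint angles nearest the present ones, or None.
- state(): the state.
- get_image(name): name is "side" or "top" or "wrist"; returns a dict with "frame" (400x640x3 uint8, blue, green, red), "depth" (400x640 float32, m along the optical axis (not along the pixel's ray), 0 where there is no reading), "camera_matrix" (3x3 intrinsics, pixels), "view" (4x4, takes a point from world to camera coordinates). Camera axes: x right, y up, looking along -z (the intrinsics and any distortion apply to the point x, -y, -z); pixel columns grow to the right and rows downward; lengths in m; the calibration is good to about 2 mm. A picture is of the moment at which its call begins.
A pose or a line that the arm cannot do raises IKError and nothing moves.
- job_done(): hands the job in; it is judged then, once.
The state is a dict: "time": time; "joint_pos": joint angles; "dq": joint speeds; "joint_torque": joint torques, N m; "ee_pos": TCP position; "ee_rot": TCP orientation; "ft_force": force on the tool from outside, world axes, zero at the start; "moment": the same for the moment, N m; "finger_gap": finger opening in m; "finger_force": force on a finger pad.
Only numpy, scipy, OpenCV 4.12 (cv2) and the standard library are available. Lean on these libraries where they do the work, as an engineer would, in place of code of your own. Each camera call takes 0.05 s, during which the arm holds its last target. There are 200 camera calls.

## Working session

There is one attempt and no reset: what is moved stays moved. The work goes in short steps, each a Python script; the robot and the scene stay as the last script left them, time stands still between calls to the robot, and variables do not carry over. Pictures are saved under pics/ and viewed, at most 10 in all, crops included, and the job is handed in when it is done.

```bash
mkdir -p pics
cat > h.py <<'E'
from bench import *
import numpy as np, cv2
def pts(im):
    K=im["camera_matrix"];d=im["depth"];v,u=np.mgrid[0:d.shape[0],0:d.shape[1]]
    c=np.stack([(u-K[0,2])/K[0,0]*d,-(v-K[1,2])/K[1,1]*d,-d],-1)
    T=np.linalg.inv(im["view"]);return c@T[:3,:3].T+T[:3,3]
E
python3 - <<'E'
from h import *
a=get_image("top");b=get_image("side")
cv2.imwrite("pics/top.png",a["frame"]);cv2.imwrite("pics/side.png",b["frame"])
np.savez("top.npz",**a);np.savez("side.npz",**b)
for i in(a,b):print(i["camera_matrix"],np.linalg.inv(i["view"]).round(3),(i["depth"]==0).mean(),i.keys())
print(state())
E
```

```text
[[401.55775888   0.         317.17752484]
 [  0.         401.55775888 204.66355478]
 [  0.           0.           1.        ]] [[ 0.023  0.979 -0.201  0.166]
 [-1.     0.022 -0.008  0.137]
 [-0.003  0.201  0.98   1.394]
 [ 0.     0.     0.     1.   ]] 0.00406640625 dict_keys(['frame', 'depth', 'camera_matrix', 'view'])
[[362.3422317    0.         322.28017249]
 [  0.         362.3422317  195.44835882]
 [  0.           0.           1.        ]] [[ 0.98   0.105 -0.169  0.205]
 [-0.198  0.609 -0.768 -0.822]
 [ 0.022  0.786  0.618  0.842]
 [ 0.     0.     0.     1.   ]] 0.00386328125 dict_keys(['frame', 'depth', 'camera_matrix', 'view'])
{'time': 0.1, 'joint_pos': array([ 1.22828707e+00,  9.17532588e-02,  1.23173347e+00, -9.89428375e-06,
        1.81981529e+00, -5.66910040e-02]), 'dq': array([ 0.00014857, -0.0027664 , -0.00139218,  0.00178567, -0.00083103,
       -0.00038412]), 'joint_torque': array([ 1.91135987e-03, -4.47856629e+01, -4.07570708e+01,  6.99351984e-02,
        2.84770079e-02, -9.51909988e-05]), 'ee_pos': array([0.16908056, 0.5754214 , 0.22965616]), 'ee_rot': array([-1.64763848e-04,  1.42424334e-01,  9.89805324e-01, -8.38664364e-04]), 'ft_force': array([-0.32763471,  0.6395574 , -0.22426165]), 'moment': array([-0.08337885, -0.00482505,  0.04115507]), 'finger_force': 0.0, 'finger_gap': 0.0878675750003174}
```

View pics/top.png

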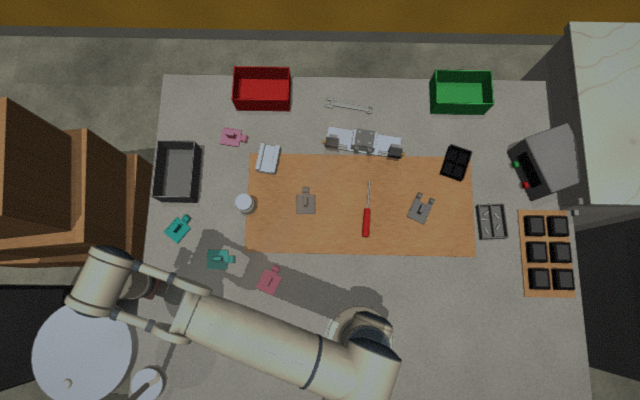

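View pics/side.png

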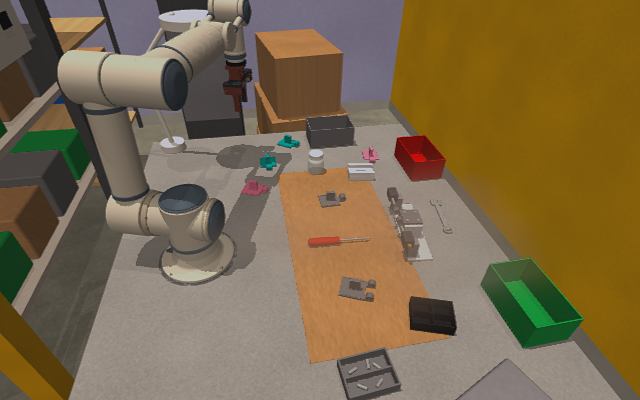

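Top view: two grey leaves. A at (306,201) appears to have one knuckle at (306,190), and B at (421,208) has two prongs, so it is the spare. The pink and turquoise ones at (233,137), (270,280), (178,229) and (220,259) are look-alikes. The jamb is at (364,142), with drivers at (331,141) and (395,152). I'll confirm with an enlarged crop and measure heights.

Run:
```python
import numpy as np,cv2
from h import pts
a=dict(np.load("top.npz"));f=a["frame"]
c=cv2.resize(f[120:230,285:445],None,fx=5,fy=5,interpolation=cv2.INTER_CUBIC);cv2.imwrite("pics/crop.png",c)
P=pts(a)
np.set_printoptions(linewidth=250,suppress=True)
print("leaf z");print((P[180:220:1,292:322,2]*1000).round().astype(int))
print("jamb z");print((P[124:164:1,320:410:2,2]*1000).round().astype(int))
print(P[201,306],P[142,364])
```

```text
leaf z
[[ 2  2 -1 ...  1  4 -5]
 [ 2  6  1 ...  8 -1  1]
 [ 5  5  1 ...  4  3  0]
 ...
 [-3 -2 -4 ... -1  3  5]
 [ 1  3  3 ...  0 -1  4]
 [-1  5  3 ...  0  0 -2]]
jamb z
[[ 4  1 -3 ...  4  2  0]
 [ 4  7  1 ...  0  7 -8]
 [ 0  3  1 ...  6  1  1]
 ...
 [ 2  3  4 ...  3  2 -7]
 [ 5  4  1 ...  2  2  4]
 [ 1  3  0 ...  0  2  2]]
[0.45557328 0.18641064 0.04154948] [ 0.66322732 -0.01004975  0.07131736]
```

View pics/crop.png

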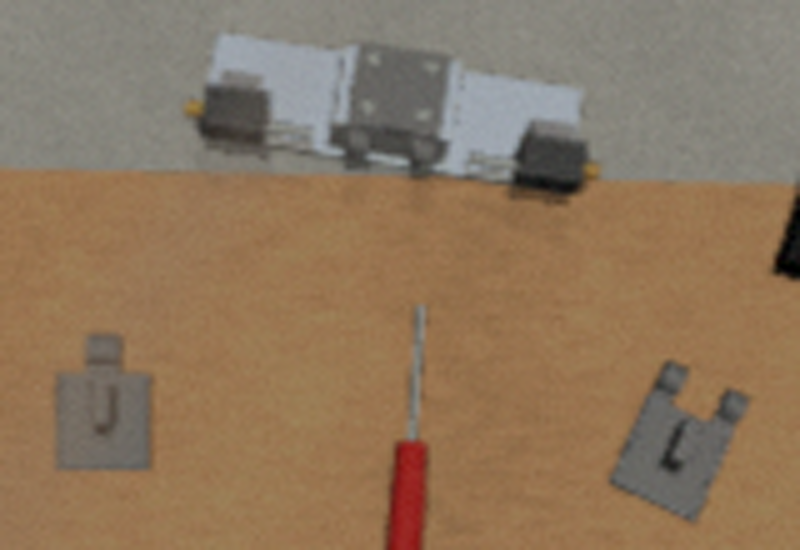

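The crop confirms it: A (crop 104,415) has one middle knuckle, so it is the target. B (crop 680,440) has two, so it is the spare. The jamb is turned by several degrees. At 3.4 mm/px the top view is coarse, so I'll look with the wrist camera.

Run:
```python
from h import *
for n,p in (("wl",[0.45,0.186,0.25]),("wj",[0.55,-0.005,0.28])):
    move_to(p,[0,0,1,0]);hold(0.2)
    a=get_image("wrist");s=state();cv2.imwrite(f"pics/{n}.png",a["frame"]);np.savez(n+".npz",**a)
    print(s["time"],s["ee_pos"],s["ee_rot"],np.linalg.inv(a["view"]).round(4),a["camera_matrix"][0])
```

```text
2.1 [0.44985114 0.1865445  0.24992475] [-8.64508851e-05 -4.92397381e-04  9.99999875e-01 -2.82722651e-06] [[-1.300e-03 -9.700e-01 -2.432e-01  3.834e-01]
 [ 1.000e+00 -1.100e-03 -9.000e-04  1.855e-01]
 [ 6.000e-04 -2.432e-01  9.700e-01  4.030e-01]
 [ 0.000e+00  0.000e+00  0.000e+00  1.000e+00]] [353.90999038   0.         323.27130341]
3.225 [ 0.54972113 -0.00367361  0.28020204] [ 1.83690746e-04 -1.03255945e-03  9.99999447e-01  7.36469657e-05] [[-2.400e-03 -9.699e-01 -2.436e-01  4.832e-01]
 [ 1.000e+00 -2.100e-03 -1.400e-03 -4.800e-03]
 [ 9.000e-04 -2.436e-01  9.699e-01  4.332e-01]
 [ 0.000e+00  0.000e+00  0.000e+00  1.000e+00]] [353.90999038   0.         323.27130341]
```

View pics/wl.png

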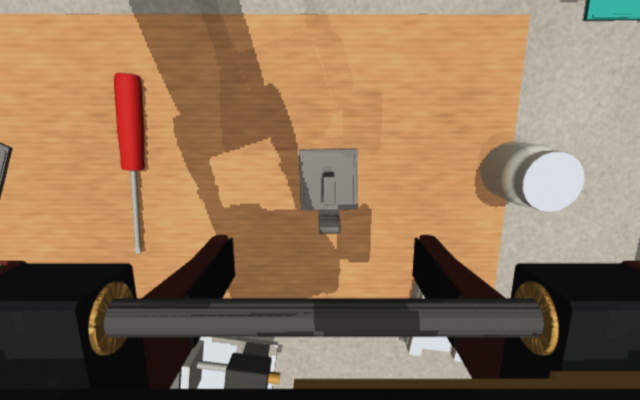

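View pics/wj.png

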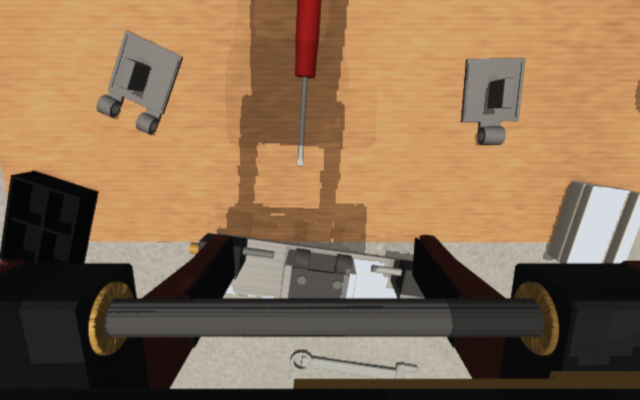

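The leaf sits at pixel (328,180) in the first wrist view with its knuckle at (329,222). In the second, the fixed knuckles at about (325,262) are partly hidden by the gripper. With the tool turned half round, the camera will look at the knuckles from the jamb side, clear of the fingers, so I'll measure both that way.

Run:
```python
from h import *
out=[]
for n,p in (("fj",[0.575,-0.005,0.19]),("fl",[0.46,0.186,0.17])):
    move_to(p,[0,1,0,0]);hold(0.2)
    a=get_image("wrist");s=state();np.savez(n+".npz",**a);out.append(a["frame"])
    print(s["time"],s["ee_pos"],s["ee_rot"],np.linalg.inv(a["view"]).round(4))
    np.set_printoptions(suppress=True,linewidth=200);P=pts(a);print((P[40:260:20,120:520:40]*1000).round()[...,2])
cv2.imwrite("pics/f.png",np.vstack([o[0:290] for o in out]))
```

```text
6.125 [ 0.57501646 -0.00499766  0.19004505] [-1.88115822e-05  9.99999998e-01  4.42375796e-05  4.79060337e-05] [[ 3.000e-04  9.698e-01  2.438e-01  6.409e-01]
 [-1.000e+00  4.000e-04 -5.000e-04 -6.100e-03]
 [-6.000e-04 -2.438e-01  9.698e-01  3.431e-01]
 [ 0.000e+00  0.000e+00  0.000e+00  1.000e+00]]
[[-1. -2.  6.  9. 58. 63. 67.  5.  8.  7.]
 [-1. -2. 61.  7. 60. 66. 64.  8.  6.  6.]
 [-1. 84. 84.  6. 58. 65. 64.  6.  7. -1.]
 [-2. 85. 83.  0.  6. 64. 65.  7. 32. 63.]
 [-2.  0.  0.  2. 80. -0. 80.  6. 69. 84.]
 [ 0. -1.  0.  0.  0. -0. 76.  0. 79. 86.]
 [-1. -1.  0.  0. -1.  0. -0.  1. -0. -0.]
 [ 0. -1.  0. -1.  0.  1. -0. -0. -2.  0.]
 [-1.  0.  1.  0. -1. -1. -1. -1. -0. -1.]
 [-0. -0. -0. -1. -0. -1.  1. -0. -1.  0.]
 [-1.  1. -0. -1.  0. -0.  1. -1.  1.  0.]]
7.275 [0.46067649 0.18510065 0.16999819] [ 0.00007261  0.99999959 -0.00090702 -0.00002599] [[-0.0018  0.9698  0.2439  0.5267]
 [-1.     -0.0017 -0.0008  0.1838]
 [-0.0004 -0.2439  0.9698  0.3231]
 [ 0.      0.      0.      1.    ]]
[[24. 38. -0.  1.  0. -1. -0. -0. -1. -1.]
 [23. 39.  1.  1. -2. -1. -0. -0.  1. -1.]
 [-1. -0. -1.  1. -0.  0. -1. -2.  1.  1.]
 [-1. -0. -1.  0. -2. -1. -1.  0. -0. -1.]
 [-1.  0.  0.  0. -0.  1. -0. -0.  1.  1.]
 [-0. -1. -1.  0. -1. 20.  1. -0. -1. -1.]
 [-1. -1. -0. -1.  0.  5. -2. -0. -1. -1.]
 [-0. -0. -0. -0.  6. 17. -1.  1.  0. -1.]
 [14. -1. -0.  2.  4. 42. -0. -0. -1. -1.]
 [21. -0.  0. -2.  0. 40. -0.  0. -1. -1.]
 [-1. -0.  1. -1. -0. -1. -1. -2. -0. -2.]]
```

View pics/f.png

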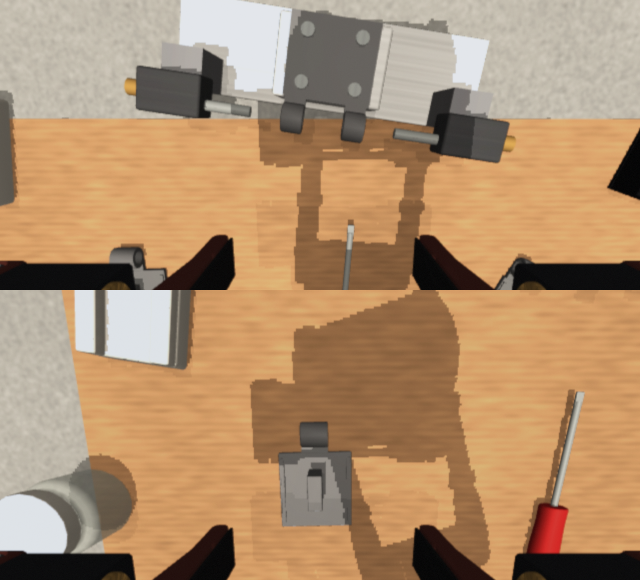

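Both are clear. In the jamb view the fixed knuckles are at (292,117) and (353,127), the pins at (228,108) and (415,136), and the top leaf at (333,60). In the lower half of the picture, the target has its knuckle at (314,434) and its tab at (315,485). I'll fit the cylinders from the depth points.

```bash
cat > fit.py <<'E'
from h import pts
import numpy as np,cv2
from scipy.optimize import least_squares
def load(n): return dict(np.load(n))
def cyl(sets,th0,x0,y0,fz=None):
    # sets: [(pts,r)], axis horizontal: through (x0.. ) direction (-sin th, cos th)
    def res(p):
        o=[]
        for P,r in sets:
            u=(P[:,0]-p[0])*np.cos(p[1])+(P[:,1]-y0)*np.sin(p[1])
            z=p[2] if fz is None else fz
            o.append(np.hypot(u,P[:,2]-z)-r)
        return np.concatenate(o)
    s=least_squares(res,[x0,th0,.07 if fz is None else fz],loss="soft_l1",f_scale=.001)
    return s.x,np.std(res(s.x))
def box(P,m): # polygon rect in pixels r0,r1,c0,c1
    return P[m[0]:m[1],m[2]:m[3]].reshape(-1,3)
E
python3 - <<'E'
from fit import *
np.set_printoptions(suppress=True,precision=4)
P=pts(load("fj.npz"))
A=box(P,(10,112,270,400));A=A[(A[:,2]>.060)&(A[:,2]<.069)&(A[:,0]>.63)]
r=cv2.minAreaRect((A[:,:2]*1000).astype(np.float32));print("top",r,len(A))
k=box(P,(98,145,272,372));k=k[(k[:,2]>.0735)]
p1=box(P,(98,120,210,250));p1=p1[(p1[:,2]>.068)&(p1[:,2]<.079)]
p2=box(P,(126,148,395,432));p2=p2[(p2[:,2]>.068)&(p2[:,2]<.079)]
print(len(k),len(p1),len(p2),p1.mean(0),p2.mean(0))
for nm,S in(("k",[(k,.011)]),("k+p",[(k,.011),(p1,.004),(p2,.004)]),("p",[(p1,.004),(p2,.004)])):
    print(nm,cyl(S,0,.61,0),cyl(S,0,.61,0,.071))
(x,th,z),_=cyl([(k,.011),(p1,.004),(p2,.004)],0,.61,0)
v=(k[:,0]-x)*-np.sin(th)+k[:,1]*np.cos(th)
print(np.histogram(v*1000,bins=np.arange(-48,40,2)))
P=pts(load("fl.npz"))
L=box(P,(125,240,270,360))
for a,b in((.004,.009),(.038,.046)):
    q=L[(L[:,2]>a)&(L[:,2]<b)]; q=q[(q[:,0]<.50)]
    print(cv2.minAreaRect((q[:,:2]*1000).astype(np.float32)),len(q),q.mean(0))
k=box(P,(130,160,295,335));k=k[k[:,2]>.012]
print(len(k),k.min(0),k.max(0),cyl([(k,.011)],0,.5,.186,.011),cyl([(k,.011)],0,.5,.186))
E
```

```text
top ((677.7652587890625, -11.020271301269531), (81.72460174560547, 69.4024429321289), 82.74476623535156) 8176
1236 445 403 [0.6474 0.0631 0.0731] [ 0.6276 -0.0732  0.073 ]
k (array([ 0.6384, -0.1412,  0.0894]), np.float64(0.03348530910001358)) (array([ 0.6381, -0.1478,  0.071 ]), np.float64(0.03620553254670027))
k+p (array([ 0.6382, -0.1454,  0.0697]), np.float64(0.028009480914546178)) (array([ 0.6381, -0.1456,  0.071 ]), np.float64(0.027980848915739397))
p (array([ 0.6384, -0.1425,  0.0766]), np.float64(0.001441350144092422)) (array([ 0.6381, -0.1454,  0.071 ]), np.float64(0.000638887849392254))
(array([ 0,  0,  0,  0,  0,  7, 74, 75, 76, 78, 72, 76, 79, 68,  0,  0,  0,
        0,  0,  0,  0, 24,  0,  0,  0,  0,  0,  0, 19, 76, 79, 74, 77, 82,
       73, 74, 53,  0,  0,  0,  0,  0,  0]), array([-48, -46, -44, -42, -40, -38, -36, -34, -32, -30, -28, -26, -24,
       -22, -20, -18, -16, -14, -12, -10,  -8,  -6,  -4,  -2,   0,   2,
         4,   6,   8,  10,  12,  14,  16,  18,  20,  22,  24,  26,  28,
        30,  32,  34,  36,  38]))
((455.37188720703125, 191.23370361328125), (74.20519256591797, 65.85228729248047), 1.3721287250518799) 4326 [0.4554 0.1912 0.0051]
((458.24774169921875, 191.29751586914062), (29.869720458984375, 11.869315147399902), 1.7037112712860107) 524 [0.4587 0.1913 0.0408]
678 [0.4936 0.1807 0.0121] [0.5267 0.204  0.3231] (array([0.5038, 0.0119, 0.011 ]), np.float64(0.03063892590956124)) (array([0.5564, 1.4514, 0.0279]), np.float64(0.028814072316036003))
```

Measured values check out:
- **Leaf:** the tab top is 29.9 x 11.9 mm at z 41, centred at (0.4582, 0.1913), with yaw about +0.027. The knuckle lies 46 mm ahead of it.
- **Jamb:** the pins give yaw -0.145, and the knuckle edges put the bore middle near (0.637, -0.0055).

Next I grasp, lift and carry to a pose in front of the gap.

Run:
```python
from h import *
def q(y): return [0,np.cos(y/2),np.sin(y/2),0]
move_to([.4582,.1913,.09],q(.027))
move_l([.4582,.1913,.018],.12)
close();hold(.2);s=state();print(s["time"],s["finger_gap"],s["finger_force"],s["ee_pos"])
move_l([.4582,.1913,.15],.15)
th=-.145;b=np.array([.6373,-.0054]);d=np.array([np.cos(th),np.sin(th)])
p=b-d*(.046+.045)
move_to([*p,.15],q(th));move_l([*p,.078],.12);hold(.3)
a=get_image("wrist");s=state();np.savez("pre.npz",**a);cv2.imwrite("pics/pre.png",a["frame"])
print(s["time"],s["finger_gap"],s["finger_force"],s["ee_pos"],p,s["ft_force"])
```

```text
9.7917 0.011725269728772867 29.999982118606567 [0.45818995 0.19133045 0.01798692]
12.7583 0.011893891465034757 29.999702274799347 [0.54753088 0.00767592 0.07858006] [0.54725496 0.00774881] [ 0.05531556  0.21655449 -0.27757657]
```

View pics/pre.png

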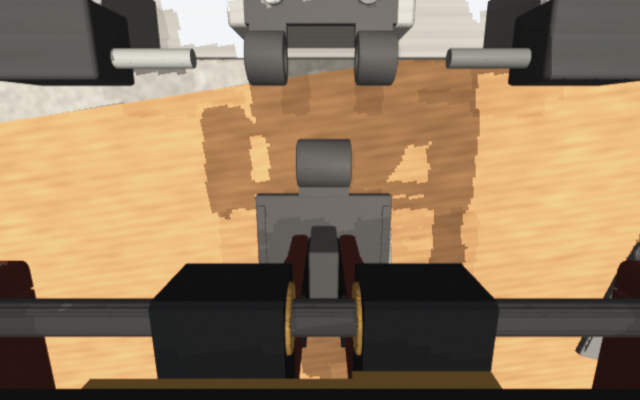

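The leaf is held level and its knuckle at (324,162) faces the gap between the fixed knuckles at (266,57) and (376,57). I'll measure the remaining offset in this same frame, so the calibration bias cancels.

```bash
cat > rel.py <<'E'
from fit import *
np.set_printoptions(suppress=True,precision=4)
def clean(P,lo=.06,hi=.1): return P[(P[:,2]>lo)&(P[:,2]<hi)]
P=pts(load("pre.npz"))
k1=clean(box(P,(32,84,244,290)),.074);k2=clean(box(P,(32,84,353,400)),.074);k=np.vstack([k1,k2])
p1=clean(box(P,(46,70,120,190)),.066,.08);p2=clean(box(P,(46,70,455,520)),.066,.08)
h=clean(box(P,(142,186,290,360)),.074)
y0=-.0054
for nm,S in(("fixed k",[(k,.011)]),("fixed k+p",[(k,.011),(p1,.004),(p2,.004)]),("pins",[(p1,.004),(p2,.004)])):
    print(nm,cyl(S,-.145,.637,y0),[len(s[0]) for s in S])
print("held",cyl([(h,.011)],-.145,.59,.0015),len(h))
(x,th,z),_=cyl([(k,.011),(p1,.004),(p2,.004)],-.145,.637,y0)
c,s=np.cos(th),np.sin(th)
V=lambda A:(A[:,0]-x)*-s+(A[:,1]-y0)*c
for n,A in(("k1",k1),("k2",k2),("h",h)):
    v=V(A);print(n,np.percentile(v,[.5,99.5])*1000,v.mean()*1000)
pl=clean(box(P,(200,230,262,290)),.05,.075);pr=clean(box(P,(200,230,360,386)),.05,.075)
Q=np.vstack([pl,pr]);co=np.linalg.lstsq(np.c_[Q[:,:2],np.ones(len(Q))],Q[:,2],rcond=None)[0];print("plate slope",co,Q.mean(0))
E
python3 rel.py
```

```text
fixed k (array([ 0.6373, -0.1461,  0.0696]), np.float64(0.0006451211355890882)) [3936]
fixed k+p (array([ 0.6373, -0.1448,  0.0698]), np.float64(0.0006273206944795675)) [3936, 1394, 1292]
pins (array([ 0.6373, -0.1447,  0.07  ]), np.float64(0.0005387927897491929)) [1394, 1292]
held (array([ 0.5931, -0.1454,  0.0705]), np.float64(0.000574600513974175)) 2424
k1 [15.0306 30.749 ] 22.700952615310715
k2 [-30.8164 -14.9272] -22.70298036510757
h [-12.9295  10.7146] -1.1426711528398061
plate slope [-0.0033  0.0008  0.0678] [0.5674 0.0043 0.0659]
```

The fit is good: residuals are 0.6 mm and the fixed knuckle spans match ±15 to ±31 mm. The remaining move is 44.7 mm forward, 1.1 mm sideways and -0.6 mm in height. Correct sideways first, then slide in slowly.

Run:
```python
from h import *
th=-.1448;d=np.array([np.cos(th),np.sin(th),0]);n=np.array([-np.sin(th),np.cos(th),0])
p=state()["ee_pos"]+n*.0011+[0,0,-.0006]
move_l(p,.03);t=p+d*.0447
for f in(.5,1):
    move_l(p+d*.0447*f,.03);s=state();print(s["time"],s["ft_force"].round(2))
hold(.3)
a=get_image("wrist");s=state();np.savez("fin.npz",**a);cv2.imwrite("pics/fin.png",a["frame"][:260,60:580])
print(s["time"],(s["ee_pos"]-t).round(5),s["ft_force"].round(2),s["finger_force"],s["finger_gap"])
```

```text
13.9 [-0.79  0.62 -0.36]
14.7917 [-0.81  0.44  0.29]
15.1417 [-7.e-05  0.e+00  4.e-05] [-0.14 -0.06 -0.2 ] 29.99976933002472 0.011851766862834628
```

View pics/fin.png

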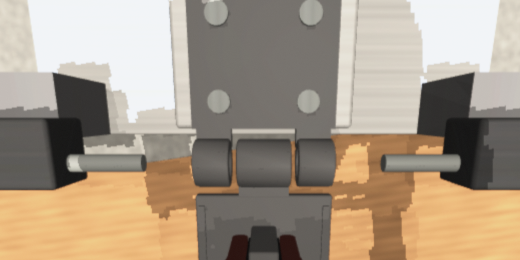

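The held knuckle at crop (264,162) sits between the fixed ones at (212,162) and (315,162), with an even gap on each side and in line with the pins. The wrist force is near zero. One numeric check before handing in.

Run:
```python
from fit import *
np.set_printoptions(suppress=True,precision=4)
P=pts(load("fin.npz"))
cl=lambda A,lo=.075:A[(A[:,2]>lo)&(A[:,2]<.1)]
k=np.vstack([cl(box(P,(140,184,256,289))),cl(box(P,(140,184,358,392)))]);h=cl(box(P,(142,184,299,349)))
(x,th,z),e=cyl([(k,.011)],-.145,.637,-.0054);print(x,th,z,e)
print("held",cyl([(h,.011)],-.145,.637,-.0054))
V=lambda A:((A[:,0]-x)*-np.sin(th)+(A[:,1]+.0054)*np.cos(th))*1000
h2=cl(box(P,(150,175,285,365)));v=np.sort(V(np.vstack([k,h2])));g=np.diff(v);i=np.argsort(g)[-2:];print("gaps",[(v[j],v[j+1]) for j in i],v[[0,-1]])
```

```text
0.6372715215276156 -0.14532331455801759 0.0696271719458024 0.0005981012225526518
held (array([ 0.6372, -0.146 ,  0.0697]), np.float64(0.0005668679594593298))
gaps [(np.float64(-14.836379720309443), np.float64(-11.934037815969656)), (np.float64(11.906127519776957), np.float64(15.00327305588092))] [-30.0807  29.818 ]
```

The offset is 0.1 mm or less on every axis, so I'm handing in.

```bash
python3 -c "
from bench import *
print(job_done())"
```

```text
the job is handed in; nothing more can be done
None
```

The single-knuckle leaf is held in the gripper between the fixed knuckles, measured within about 0.1 mm of the bore axis with no force on the jamb to speak of, and the job is handed in; I did not see a verdict.

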